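Trip the spring latch of the yellow slide drawer with the release pin

TASK

The drawer of the yellow slide case is locked by a hidden spring latch. Take the red-handled release pin from its black stand, push its rod straight down through the round hole in the top of the yellow case until the latch trips and the drawer springs out, then put the pin back upright in its stand, fully home. Leave the grey case's drawer shut.

Things in the scene. Friction and masses are not known exactly. Their poses are not given: they have to be found in the camera images.
- release_pin: Loose pin, 60 g, hanging upright in a fixed black stand (70x70 mm, 75 high; central hole 18 wide, 70 deep). Origin: lower tip of the rod, z up. Above the tip, mm: steel rod 8 thick to 66; collar 30 wide 66-71, resting on the stand's top (tip starts 9 above the worktop, at the stand's centre); round red handle 16 thick 71-121, to be gripped from above, any yaw.
- yellow_hole (a point): Centre of the mouth of the 22 mm round hole in the flat top, 80 mm up, of the fixed white case with yellow front and top label (150 deep, 100 wide, 80 high; hole 45 mm behind its centre). x to its back, z up. The latch plate, 36x34 mm, lies 30 mm below the mouth; it trips with the rod's tip 39 mm below the mouth and stops at 50 mm. Push 2 N at first, 4 N at the trip, 6 N at the stop.
- yellow_drawer (a joint): Slide of the yellow-fronted drawer in m: 0 is shut and latched, it grows as the drawer comes out of the case's front (-x of the hole's point). Once tripped, a spring pushes it out to 0.050 within about a second and it stays out.
- grey_drawer (a joint): Slide of the drawer of an identical white case with a grey front and grey top label, which stands beside the yellow one (left and right may be swapped), in m: 0 is shut and latched; it must stay shut.
Not all that is in view belongs to the job. Leave any purple look-alike of the release_pin alone.

How it is judged:
By the outcome, as a careful person would: the job done as asked, in the order asked, and still so for the second after the job is handed in, with the robot touching nothing.
It also fails if it takes over 45 s, if anything falls off the work surface, if the arm or the gripper's body presses on something with over 40 N, if the wrist force passes 120 N, or if a joint passes its speed limit or range.

ROBOT

A 6-joint arm with a two-finger parallel gripper is mounted at the origin on a cart in front of the work surface, level with it; the furniture and walls round the work are solid. World frame = base frame: x ahead of the robot, y to its left, z up, the work surface at z = 0. Lengths are in m, angles in rad, forces in N, time in s.
With the tool pointing down it reaches from about 0.4 to 0.925 m from the base axis. Payload 3.4 kg.
Tool frame: the origin (TCP) lies where the fingers leave the gripper's body, on its centre line; the fingertips stand 73 mm ahead of it and the grasp point (between the pads) lies 54 mm ahead of it; z points along the fingers, y is the line along which they close (so a half turn about z gives the same grasp; the last joint's range is limited). The gripper opens to 85 mm and grips with 20 to 120 N. Pads are 22 mm wide; open, the fingers measure 114 mm over their backs; the gripper's body (76 mm by 85 mm) begins 54 mm behind the grasp point. The pads swing forward as they close: fully open they stand 13 mm farther back than shut.
Start: joints at [1.167, 0.307, 1.506, -0, 1.328, -0.073], TCP at [0.186, 0.544, 0.304] pointing down, gripper open.
Joint ranges: [-3.12, 3.12], [-1.05, 2.28], [0.14, 2.33], [-1.42, 4.57], [0.1, 2.73], [-2.68, 2.68]. Speed limits (rad/s): [2.57, 2.57, 3.14, 3.14, 3.14, 3.14].

INTERFACE

Orientations are given as a rotation vector (axis times angle).
In Python, from plant import observe, get_image, job_done gives the robot as it stands.
- The arm moves only by the tool jog_arm, never from a script. Its arguments are lists of equal length, an entry for each row: "hand": the opening, from 0 (shut) to 1 (fully open); "dp": the shift along the tool's x, y, z in m, a list of three; "rotation": the turn, a rotation vector about the tool's x, y, z in degrees, a list of three. A call has 1 to 12 rows; each row shifts and turns the commanded pose from where the row before left it, along the tool's axes as they then stand; what a row does not reach is not made up. A row lasts 1/10 s, in which the tool goes at most 50 mm and 8.59 degrees, less where a joint would pass 70% of its speed; a pose out of reach is approached as far as the arm can. A call with a gripper value outside its range is refused whole. The fingers move at their own pace and stop on an object; "grip_force" is the grip in N (left out, the last holds). Time passes only in rows, so rows that do not move let the fingers close. It gives the time, the measured TCP pose, the force, the opening and the grip force at its end, in the units of the state.
- observe(): the state, without advancing time (a new reading comes with each control period).
- get_image(name): name is "scene" or "top"; returns a dict with "frame" (400x640x3 uint8, red, green, blue), "intrinsics" (3x3 intrinsics, pixels), "distortion" ([k1, k2, p1, p2, k3] as OpenCV has them; the pictures are not rectified), "R" (3x3) and "t" (3): a world point X has camera coordinates R X + t. Camera axes: x right, y down, z forward; pixel columns grow to the right and rows downward; lengths in m; the calibration is good to about 2 mm. A picture is of the moment at which its call begins. There is no depth.
- job_done(): hands the job in; it is judged then, once.
The state is a dict: "time_s": time; "q": joint angles; "qvel": joint speeds; "tau": joint torques, N m; "ee_pos": TCP position; "tool_rot": TCP orientation; "force": force on the tool from outside, world axes, zero at the start; "ft_torque": the same for the moment, N m; "grip_width": finger opening in m; "gripper_force": force on a finger pad.
Only numpy, scipy, OpenCV 4.12 (cv2) and the standard library are available. Lean on these libraries where they do the work, as an engineer would, in place of code of your own. Each camera call takes 0.05 s, during which the arm holds its last target. There are 200 camera calls.

## Working session

There is one attempt and no reset: what is moved stays moved. The work goes in short steps, Python scripts to look and compute and a tool call to move; the robot and the scene stay as the last step left them, time stands still between calls to the robot, and variables do not carry over. Pictures are saved under pics/ and viewed, at most 10 in all, crops included, and the job is handed in when it is done.

Besides the shell and the picture viewer there is one more tool, called after "Emit:" as name(argument=value, ...) on one line, values as JSON. jog_arm: Moves the arm, as the interface text tells. Its arguments: {"type":"object","properties":{"hand":{"type":"array","items":{"type":"number"}},"dp":{"type":"array","items":{"type":"array","items":{"type":"number"}}},"rotation":{"type":"array","items":{"type":"array","items":{"type":"number"}}},"grip_force":{"type":"number"}},"required":["hand","dp","rotation"]}

```bash
mkdir -p pics; cat > h.py <<'E'
import numpy as np, cv2
from plant import observe, get_image, job_done
def ray(im,px):
    K=np.array(im["intrinsics"]);D=np.array(im["distortion"],float);R=np.array(im["R"]);t=np.array(im["t"])
    u=cv2.undistortPoints(np.array([[px]],float),K,D)[0,0]
    d=R.T@np.array([u[0],u[1],1]);return -R.T@t,d/np.linalg.norm(d)
def onz(im,px,z):
    c,d=ray(im,px);return c+d*(z-c[2])/d[2]
def proj(im,X):
    p,_=cv2.projectPoints(np.array(X,float).reshape(-1,3),cv2.Rodrigues(np.array(im["R"]))[0],np.array(im["t"],float),np.array(im["intrinsics"]),np.array(im["distortion"],float));return p[:,0]
def tri(a,pa,b,pb):
    c1,d1=ray(a,pa);c2,d2=ray(b,pb)
    s=np.linalg.lstsq(np.c_[d1,-d2],c2-c1,rcond=None)[0]
    p,q=c1+s[0]*d1,c2+s[1]*d2;return (p+q)/2,np.linalg.norm(p-q)
E
python3 - <<'E'
from h import *
s=observe();print(s)
for n in("scene","top"):
    im=get_image(n);np.save(n+".npy",im,allow_pickle=True)
    cv2.imwrite(f"pics/{n}0.png",cv2.cvtColor(im["frame"],cv2.COLOR_RGB2BGR));print(n,ray(im,(320,200)))
E
```

```text
{'time_s': 0.0, 'q': array([ 1.16749118e+00,  3.07568215e-01,  1.50764942e+00,  7.18552241e-06,
        1.32839870e+00, -7.34870501e-02]), 'qvel': array([-6.30428536e-05, -1.27755209e-03, -1.25792584e-03,  3.55265177e-04,
       -3.80794548e-04,  8.54370725e-05]), 'tau': array([ 2.99808971e-05, -4.57555747e+01, -2.51916414e+01,  2.75801722e-05,
        1.31614853e-02, -5.34279778e-06]), 'ee_pos': array([0.1860284 , 0.54350755, 0.30299267]), 'tool_rot': array([-5.15654931e-01, -3.09849156e+00,  3.08582154e-03]), 'force': array([0.05444985, 0.00072889, 0.3547249 ]), 'ft_torque': array([ 0.01282303,  0.01985358, -0.01373515]), 'gripper_force': 0.0, 'grip_width': 0.08549246402156364}
scene (array([ 0.12075808, -0.71599233,  0.72751383]), array([ 0.47822502,  0.5142483 , -0.71193365]))
top (array([ 0.36534749, -0.24450582,  0.99439547]), array([ 0.17375131, -0.01022566, -0.98473647]))
```

View pics/scene0.png

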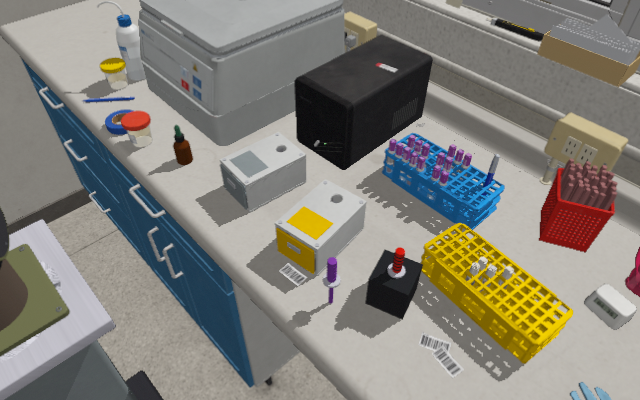

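View pics/top0.png

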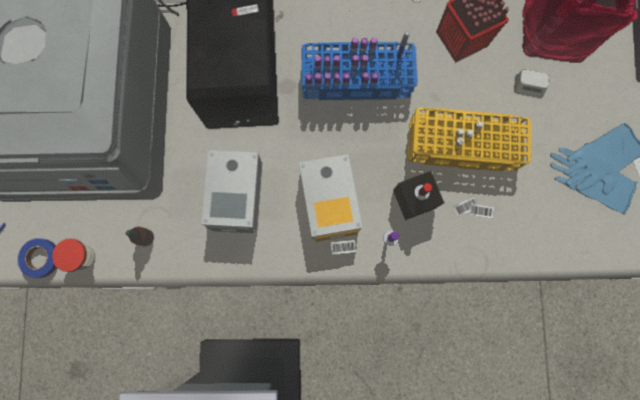

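Candidates for the pin: the red-handled one in the black stand (scene 399,262; top 427,188), the purple look-alike (scene 332,272; top 392,237), and red-capped jars/rack tubes (top 70,253 and 470,25). I choose the red one in the black stand. The holes are at top (327,172) in the yellow-label case, which is the target, and (232,166) in the grey one. I'll check this in one close crop.

```bash
python3 - <<'E'
from h import *
S=np.load("scene.npy",allow_pickle=True).item();T=np.load("top.npy",allow_pickle=True).item()
t=cv2.resize(T["frame"][140:260,290:460],None,fx=4,fy=4,interpolation=cv2.INTER_CUBIC)[:, :400*2][:480]
s=cv2.resize(S["frame"][170:330,260:440],None,fx=3,fy=3,interpolation=cv2.INTER_CUBIC)
cv2.imwrite("pics/crop_t.png",t[:,:,::-1]);cv2.imwrite("pics/crop_s.png",s[:,:,::-1])
def comp(im,mask,box):
    m=np.zeros(mask.shape,np.uint8);x0,y0,x1,y1=box;m[y0:y1,x0:x1]=mask[y0:y1,x0:x1]
    n,l,st,c=cv2.connectedComponentsWithStats(m);i=1+np.argmax(st[1:,4]);return c[i],st[i],(l==i)
for im,n,bx in((S,"s",(370,235,425,285)),(T,"t",(405,170,450,205))):
    f=im["frame"].astype(int);red=((f[...,0]>110)&(f[...,1]<70)&(f[...,2]<70)).astype(np.uint8)
    c,st,m=comp(im,red,bx);print(n,"red",c,st)
for im,n,bx in((S,"s",(335,190,365,212)),(T,"t",(315,162,340,182)),(T,"grey",(222,156,244,177))):
    g=cv2.cvtColor(im["frame"],cv2.COLOR_RGB2GRAY)
    c,st,m=comp(im,(g<135).astype(np.uint8),bx);print(n,"hole",c,st)
    if im is T: print(onz(im,c,.08))
for im,bx in((T,(385,165,455,225)),):
    g=im["frame"].max(2);c,st,m=comp(im,(g<55).astype(np.uint8),bx)
    r=cv2.minAreaRect(np.argwhere(m)[:,::-1].astype(np.float32));print("stand",c,st,r)
# case corner directions: yellow label
f=T["frame"].astype(int);y=((f[...,0]>180)&(f[...,1]>120)&(f[...,2]<90)).astype(np.uint8)
c,st,m=comp(T,y,(305,190,365,230));r=cv2.minAreaRect(np.argwhere(m)[:,::-1].astype(np.float32))
print("label",c,r,[onz(T,p,.08).round(4) for p in cv2.boxPoints(r)])
E
```

```text
s red [399.76811594 252.08695652] [396 248   9  10  69]
t red [427.4137931  186.87931034] [424 183   8   9  58]
s hole [337.72 198.38] [335 195   7   8  50]
t hole [325.92929293 171.83838384] [321 167  11  11  99]
[ 0.58333729 -0.26670788  0.08      ]
grey hole [231.70707071 165.03030303] [226 160  12  11  99]
[ 0.60013863 -0.07898837  0.08      ]
stand [416.82474227 198.66208477] [395 174  48  45 873] ((417.6206970214844, 195.55172729492188), (35.28211212158203, 40.85297393798828), 68.19859313964844)
label [333.         211.61063041] ((332.97613525390625, 211.61282348632812), (23.730756759643555, 34.09689712524414), 80.13418579101562) [array([ 0.5212, -0.2424,  0.08  ]), array([ 0.5319, -0.3087,  0.08  ]), array([ 0.4854, -0.3154,  0.08  ]), array([ 0.4749, -0.2497,  0.08  ])]
```

View pics/crop_t.png

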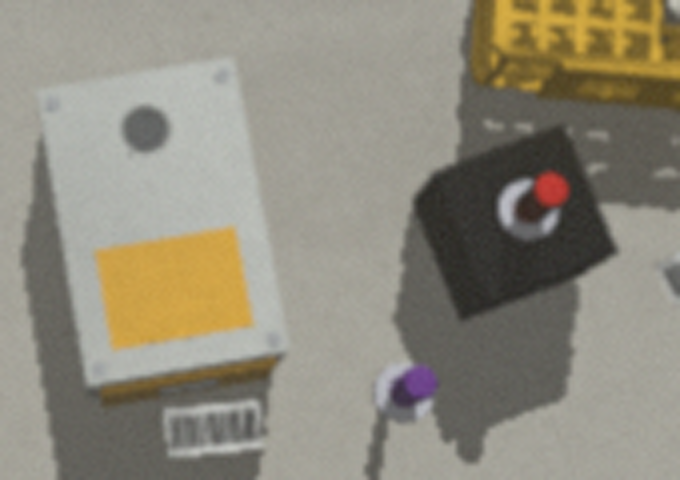

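View pics/crop_s.png

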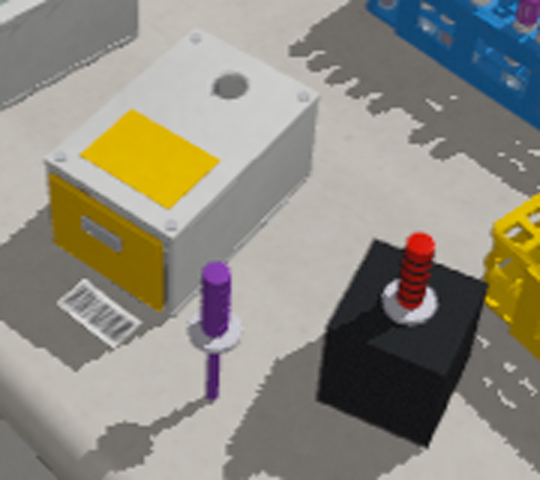

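```bash
python3 - <<'E'
from h import *
from scipy.spatial.transform import Rotation as Ro
S=np.load("scene.npy",allow_pickle=True).item();T=np.load("top.npy",allow_pickle=True).item()
p=lambda n,v:print(n,np.round(v,4) if not isinstance(v,tuple) else (v[0].round(4),round(v[1],4)))
p("handle top tri",tri(S,(400,250.3),T,(427.6,187)));p("T",onz(T,(427.6,187),.13));p("S",onz(S,(400,250.3),.13))
p("hole tri",tri(S,(336.6,198.6),T,(326.1,172)));p("T",onz(T,(326.1,172),.08));p("S",onz(S,(336.6,198.6),.08))
# stand top corners from crop (4x, 290,140)
C=[(415,198),(560,127),(617,252),(474,318)]
p("stand T corners",[onz(T,(290+x/4-.4,140+y/4-.4),.075)[:2] for x,y in C[1:3]])
p("collar T",onz(T,(290+528/4-.4,140+209/4-.4),.08));p("collar S",onz(S,(260+410/3-.3,170+301/3-.3),.08))
p("purple top",tri(S,(332,261),T,(394,236)))
p("centrifuge front bottom S",[onz(S,q,0) for q in((195,135),(148,78))])
p("centrifuge top lid",tri(S,(168,47),T,(165,0)))
p("bottle top",tri(S,(124,18),T,(0,230)))
p("rack near corners S z.06",[onz(S,q,.06) for q in((422,262),(432,228),(520,345))])
R=Ro.from_rotvec([-.5157,-3.0985,.003]).as_matrix();p("R",R)
E
```

```text
handle top tri (array([ 0.5387, -0.4546,  0.1324]), np.float64(0.001))
T [ 0.5396 -0.4555  0.13  ]
S [ 0.5399 -0.4533  0.13  ]
hole tri (array([ 0.5826, -0.2667,  0.0794]), np.float64(0.0012))
T [ 0.583 -0.267  0.08 ]
S [ 0.5817 -0.2669  0.08  ]
stand T corners [[ 0.5826 -0.4749]
 [ 0.5187 -0.4995]]
collar T [ 0.54   -0.4552  0.08  ]
collar S [ 0.5385 -0.4548  0.08  ]
purple top (array([ 0.45  , -0.3901,  0.1203]), np.float64(0.0009))
centrifuge front bottom S [[0.5344 0.1837 0.    ]
 [0.5786 0.502  0.    ]]
centrifuge top lid (array([ 0.5422, -0.07  ,  0.4509]), np.float64(0.307))
bottle top (array([0.4533, 0.2226, 0.3094]), np.float64(0.0126))
rack near corners S z.06 [[ 0.5975 -0.4656  0.06  ]
 [ 0.6733 -0.4282  0.06  ]
 [ 0.5837 -0.6666  0.06  ]]
R [[-9.461e-01  3.239e-01 -8.000e-04]
 [ 3.239e-01  9.461e-01 -1.800e-03]
 [ 1.000e-04 -2.000e-03 -1.000e+00]]
```

The crops confirm the choice: a red ribbed handle in the black stand with its white collar seated, the purple pin free-standing beside it, and the hole in the yellow-label case at top px (326,172). Both views agree: pin axis (0.5395, -0.4548), hole (0.5825, -0.2669).

I'll move around the centrifuge with the tool orientation kept.

Emit:
jog_arm(hand=[1,1,1,1,1,1,1,1,1,1,1,1], dp=[[-0.0284,-0.0244,0],[-0.0284,-0.0244,0],[-0.0284,-0.0244,0],[-0.0284,-0.0244,0],[-0.0284,-0.0244,0],[-0.0284,-0.0244,0],[-0.0324,-0.0329,0],[-0.0324,-0.0329,0],[-0.0324,-0.0329,0],[-0.0324,-0.0329,0],[-0.0324,-0.0329,0],[-0.0324,-0.0329,0]], rotation=[[0,0,0],[0,0,0],[0,0,0],[0,0,0],[0,0,0],[0,0,0],[0,0,0],[0,0,0],[0,0,0],[0,0,0],[0,0,0],[0,0,0]])

```text
time_s: 1.3
ee_pos: [0.4202, 0.0988, 0.3038]
tool_rot: [-0.516, -3.099, -0.0]
force: [1.3, 0.2, -0.9]
grip_width: 0.0853
gripper_force: 0.0
```

Emit:
jog_arm(hand=[1,1,1,1,1,1,1,1,1,1,1,1], dp=[[-0.0179,-0.039,0],[-0.0179,-0.039,0],[-0.0179,-0.039,0],[-0.0179,-0.039,0],[-0.0179,-0.039,0],[-0.0179,-0.039,0],[-0.0179,-0.039,0],[-0.0315,-0.038,0],[-0.0315,-0.038,0],[-0.0315,-0.038,0],[-0.0315,-0.038,0],[-0.0315,-0.038,0]], rotation=[[0,0,0],[0,0,0],[0,0,0],[0,0,0],[0,0,0],[0,0,0],[0,0,0],[0,0,0],[0,0,0],[0,0,0],[0,0,0],[0,0,0]])

```text
time_s: 2.5
ee_pos: [0.5378, -0.4309, 0.3032]
tool_rot: [-0.516, -3.098, -0.001]
force: [0.1, -0.8, 0.2]
grip_width: 0.0854
gripper_force: 0.0
```

Emit:
jog_arm(hand=[1,1], dp=[[0,0,0],[0,0,0]], rotation=[[0,0,0],[0,0,0]])

```text
time_s: 2.7
ee_pos: [0.5373, -0.4299, 0.3021]
tool_rot: [-0.518, -3.096, -0.003]
force: [-0.3, 0.2, -0.3]
grip_width: 0.0856
gripper_force: 0.0
```

Emit:
jog_arm(hand=[1,1,1,1,1,1,1,1], dp=[[-0.0102,-0.0229,0],[0,0,0],[0,0,0.035],[0,0,0.035],[0,0,0.035],[0,0,0.02],[0,0,0.0],[0,0,0]], rotation=[[0,0,0],[0,0,0],[0,0,0],[0,0,0],[0,0,0],[0,0,0],[0,0,0],[0,0,0]])

```text
time_s: 3.5
ee_pos: [0.5399, -0.4526, 0.1795]
tool_rot: [-0.514, -3.099, -0.001]
force: [1.2, -0.2, 0.1]
grip_width: 0.0851
gripper_force: 0.0
```

```bash
python3 - <<'E'
from h import *
im=get_image("scene");cv2.imwrite("pics/s1.png",cv2.resize(im["frame"][170:330,300:480],None,fx=3,fy=3)[:,:,::-1]);print(observe()["ee_pos"],observe()["tool_rot"])
E
```

```text
[ 0.5404532  -0.45343468  0.18060113] [ 5.14301562e-01  3.09755778e+00 -1.29798457e-03]
```

View pics/s1.png

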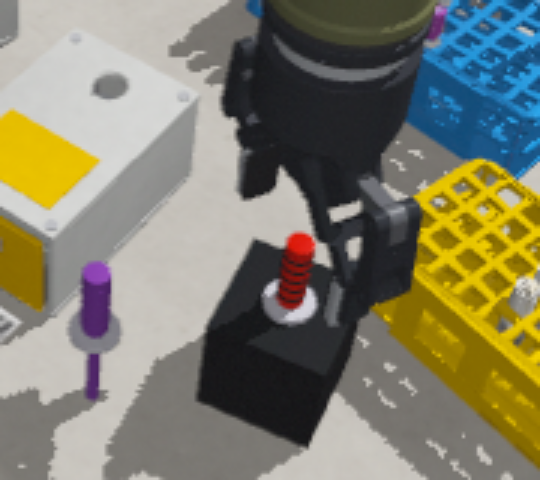

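The picture shows the fingers straddling the red handle (crop px 298,260), clear of the yellow rack. I'll go down 19 mm and close.

Emit:
jog_arm(hand=[1,1,0.5,0,0,0,0,0,0,0], dp=[[0,-0.001,0.012],[0,0,0.007],[0,0,0],[0,0,0],[0,0,0],[0,0,0],[0,0,0],[0,0,0],[0,0,0],[0,0,0]], rotation=[[0,0,0],[0,0,0],[0,0,0],[0,0,0],[0,0,0],[0,0,0],[0,0,0],[0,0,0],[0,0,0],[0,0,0]], grip_force=50)

```text
time_s: 4.55
ee_pos: [0.5397, -0.4552, 0.1602]
tool_rot: [0.516, 3.098, -0.001]
force: [0.5, -1.1, 0.5]
grip_width: 0.0146
gripper_force: 48.6
```

Emit:
jog_arm(hand=[0,0,0,0,0,0,0,0,0,0], dp=[[0,0,-0.005],[0,0,-0.01],[0,0,-0.015],[0,0,-0.02],[0,0,-0.02],[0,0,-0.02],[0,0,-0.02],[0,0,-0.01],[0,0,0],[0,0,0]], rotation=[[0,0,0],[0,0,0],[0,0,0],[0,0,0],[0,0,0],[0,0,0],[0,0,0],[0,0,0],[0,0,0],[0,0,0]])

```text
time_s: 5.55
ee_pos: [0.5394, -0.4547, 0.2799]
tool_rot: [-0.516, -3.099, -0.0]
force: [0.4, 0.4, -1.2]
grip_width: 0.0148
gripper_force: 48.6
```

```bash
python3 - <<'E'
from h import *
S=get_image("scene");T=get_image("top")
a=cv2.resize(S["frame"][150:310,330:460],None,fx=3,fy=3);b=cv2.resize(T["frame"][130:290,380:510],None,fx=3,fy=3)
cv2.imwrite("pics/s2.png",np.hstack([a,b])[:,:,::-1]);print(observe()["ee_pos"])
print(proj(S,[[.5396,-.455,.13],[.5396,-.455,.2]]))
E
```

```text
[ 0.53906545 -0.45449498  0.27858559]
[[400.66638763 251.00776487]
 [406.57410582 221.57250824]]
```

View pics/s2.png

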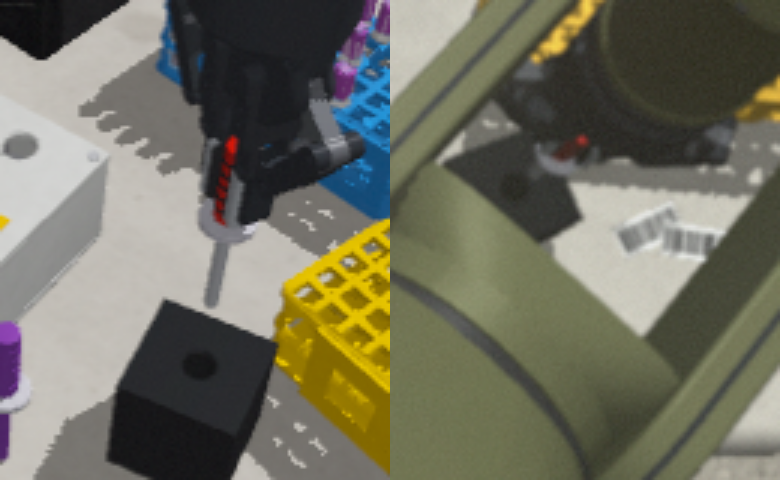

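The picture shows the pin held upright, its rod tip at scene px (400,251), where projection puts it, and the stand's hole clear at (397,272). I'll move over the yellow hole.

Emit:
jog_arm(hand=[0,0,0,0,0,0,0,0,0,0,0], dp=[[0.0015,0.0146,0],[0.0026,0.025,0],[0.0031,0.03,0],[0.0031,0.03,0],[0.0031,0.03,0],[0.0026,0.025,0],[0.0022,0.022,0],[0.0015,0.015,0],[0,0,0],[0,0,0],[0,0,0]], rotation=[[0,0,0],[0,0,0],[0,0,0],[0,0,0],[0,0,0],[0,0,0],[0,0,0],[0,0,0],[0,0,0],[0,0,0],[0,0,0]])

```text
time_s: 6.75
ee_pos: [0.5828, -0.2682, 0.2798]
tool_rot: [-0.517, -3.099, 0.001]
force: [-0.6, -0.5, -0.3]
grip_width: 0.0148
gripper_force: 48.7
```

Emit:
jog_arm(hand=[0,0,0,0], dp=[[0,0,0.015],[0,0,0.015],[0,0,0.008],[0,0,0]], rotation=[[0,0,0],[0,0,0],[0,0,0],[0,0,0]])

```text
time_s: 7.15
ee_pos: [0.582, -0.2679, 0.2403]
tool_rot: [-0.517, -3.096, -0.001]
force: [0.6, -0.1, -0.7]
grip_width: 0.0146
gripper_force: 48.7
```

```bash
python3 - <<'E'
from h import *
S=get_image("scene")
cv2.imwrite("pics/s3.png",cv2.resize(S["frame"][110:270,260:400],None,fx=4,fy=3.75)[:,:,::-1]);s=observe();print(s["ee_pos"],s["force"])
p=s["ee_pos"]; print(proj(S,[[p[0],p[1],p[2]-.1512],[.5825,-.2669,.08]]))
E
```

```text
[ 0.58255307 -0.26795129  0.24130107] [-0.82004301  0.51334981  0.02720899]
[[337.47394427 194.90697634]
 [336.90992079 198.3859531 ]]
```

View pics/s3.png

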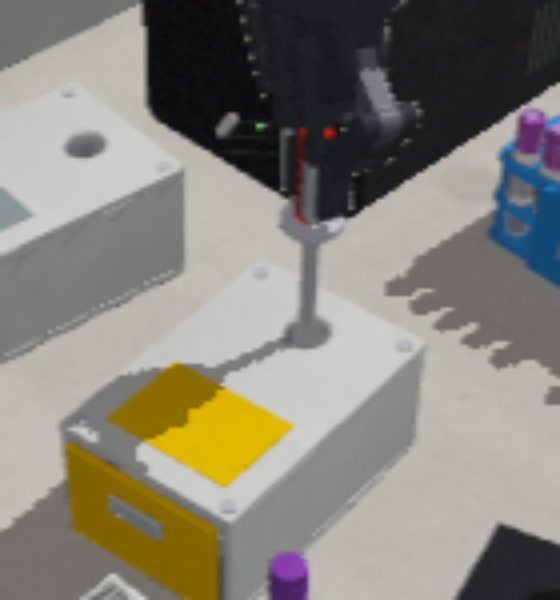

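The picture shows the rod tip at crop px (307,325), over the middle of the yellow hole, with about 10 mm to go. Now I'll push down, checking force.

Emit:
jog_arm(hand=[0,0,0,0,0,0,0,0,0], dp=[[0,0.001,0.006],[0,0,0.008],[0,0,0.008],[0,0,0.008],[0,0,0.006],[0,0,0.005],[0,0,0.004],[0,0,0],[0,0,0]], rotation=[[0,0,0],[0,0,0],[0,0,0],[0,0,0],[0,0,0],[0,0,0],[0,0,0],[0,0,0],[0,0,0]])

```text
time_s: 8.1
ee_pos: [0.5834, -0.2664, 0.1969]
tool_rot: [0.516, 3.099, -0.0]
force: [0.4, -0.2, -0.4]
grip_width: 0.0144
gripper_force: 48.8
```

Emit:
jog_arm(hand=[0,0,0,0,0], dp=[[0,0,0.004],[0,0,0.003],[0,0,0.002],[0,0,0],[0,0,0]], rotation=[[0,0,0],[0,0,0],[0,0,0],[0,0,0],[0,0,0]])

```text
time_s: 8.6
ee_pos: [0.5836, -0.2665, 0.1881]
tool_rot: [0.516, 3.098, -0.0]
force: [0.8, 0.5, 3.0]
grip_width: 0.0146
gripper_force: 49.0
```

```bash
python3 - <<'E'
from h import *
S=get_image("scene")
cv2.imwrite("pics/s4.png",cv2.resize(S["frame"][110:290,220:400],None,fx=3,fy=3)[:,:,::-1]);s=observe();print(s["ee_pos"],s["force"],s["grip_width"])
E
```

```text
[ 0.58355962 -0.26646791  0.18811845] [-1.171416    1.22186325  3.55652955] 0.014692995461579754
```

View pics/s4.png

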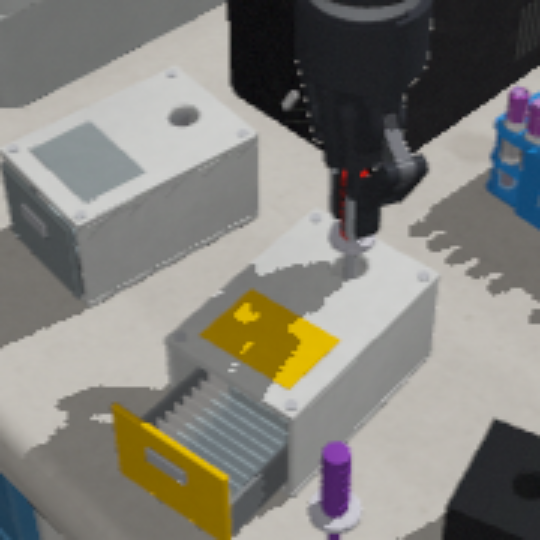

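The picture shows the yellow drawer out (crop px 170,470) and the grey drawer still shut. I'll withdraw straight up and go back over the stand.

Emit:
jog_arm(hand=[0,0,0,0,0,0,0,0], dp=[[0,0,-0.006],[0,0,-0.012],[0,0,-0.015],[0,0,-0.02],[0,0,-0.02],[0,0,-0.012],[0,0,-0.007],[0,0,0]], rotation=[[0,0,0],[0,0,0],[0,0,0],[0,0,0],[0,0,0],[0,0,0],[0,0,0],[0,0,0]])

```text
time_s: 9.45
ee_pos: [0.5835, -0.2665, 0.2809]
tool_rot: [0.515, 3.097, -0.001]
force: [0.7, -0.2, -1.0]
grip_width: 0.0148
gripper_force: 48.9
```

Emit:
jog_arm(hand=[0,0,0,0,0,0,0,0,0,0,0], dp=[[-0.0015,-0.0146,0],[-0.0026,-0.025,0],[-0.0031,-0.03,0],[-0.0031,-0.03,0],[-0.0031,-0.03,0],[-0.0026,-0.025,0],[-0.0022,-0.023,0],[-0.0013,-0.015,0],[0,0,0],[0,0,0],[0,0,0]], rotation=[[0,0,0],[0,0,0],[0,0,0],[0,0,0],[0,0,0],[0,0,0],[0,0,0],[0,0,0],[0,0,0],[0,0,0],[0,0,0]])

```text
time_s: 10.55
ee_pos: [0.5397, -0.4537, 0.2799]
tool_rot: [-0.514, -3.099, -0.001]
force: [0.4, -0.2, -0.7]
grip_width: 0.015
gripper_force: 48.9
```

```bash
python3 - <<'E'
from h import *
S=get_image("scene")
cv2.imwrite("pics/s5.png",cv2.resize(S["frame"][150:310,330:460],None,fx=3,fy=3)[:,:,::-1]);s=observe();print(s["ee_pos"],s["force"],s["grip_width"])
p=s["ee_pos"]; q=proj(S,[[p[0],p[1],p[2]-.1512],[.5396,-.455,.075]]);print(q,(q-[330,150])*3)
E
```

```text
[ 0.5397649  -0.45357755  0.27998707] [ 0.08416771 -0.21665959 -0.44607606] 0.014490447046476767
[[399.95832744 250.91170012]
 [396.53985697 271.53575452]] [[209.87498233 302.73510035]
 [199.6195709  364.60726357]]
```

View pics/s5.png

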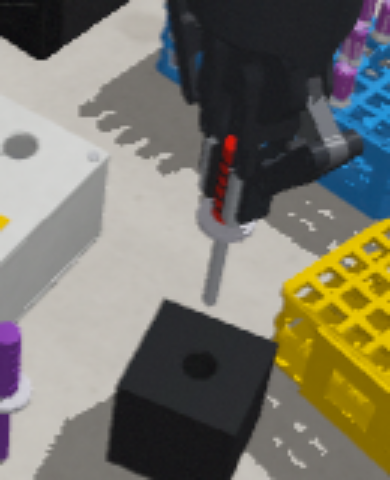

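The rod tip (crop 209,302) and stand hole (200,365) are where projection puts them, and the pin is still upright. I'll lower it into the stand.

Emit:
jog_arm(hand=[0,0,0,0,0,0,0,0,0,0,0,0], dp=[[0,-0.001,0.01],[0,0,0.018],[0,0,0.016],[0,0,0.01],[0,0,0.01],[0,0,0.012],[0,0,0.012],[0,0,0.012],[0,0,0.01],[0,0,0.005],[0,0,0],[0,0,0]], rotation=[[0,0,0],[0,0,0],[0,0,0],[0,0,0],[0,0,0],[0,0,0],[0,0,0],[0,0,0],[0,0,0],[0,0,0],[0,0,0],[0,0,0]])

```text
time_s: 11.8
ee_pos: [0.5392, -0.456, 0.1651]
tool_rot: [0.516, 3.099, -0.0]
force: [0.1, -0.2, -0.7]
grip_width: 0.0152
gripper_force: 48.9
```

Emit:
jog_arm(hand=[0,0,0,0,0], dp=[[0,0,0.002],[0,0,0.0015],[0,0,0.001],[0,0,0],[0,0,0]], rotation=[[0,0,0],[0,0,0],[0,0,0],[0,0,0],[0,0,0]])

```text
time_s: 12.3
ee_pos: [0.5391, -0.4558, 0.1605]
tool_rot: [0.516, 3.099, -0.0]
force: [0.1, 0.3, 0.0]
grip_width: 0.0148
gripper_force: 48.9
```

Emit:
jog_arm(hand=[0,0,0.22,0.3,0.5,0.8,1,1,1], dp=[[0,0,0.0005],[0,0,0],[0,0,0],[0,0,0],[0,0,0],[0,0,0],[0,0,0],[0,0,0],[0,0,0]], rotation=[[0,0,0],[0,0,0],[0,0,0],[0,0,0],[0,0,0],[0,0,0],[0,0,0],[0,0,0],[0,0,0]])

```text
time_s: 13.2
ee_pos: [0.539, -0.4559, 0.1599]
tool_rot: [0.516, 3.099, -0.0]
force: [0.2, -0.5, -0.5]
grip_width: 0.0852
gripper_force: 0.0
```

Emit:
jog_arm(hand=[1,1,1,1,1,1,1,1], dp=[[0,0,-0.01],[0,0,-0.02],[0,0,-0.03],[0,0,-0.03],[0,0,-0.03],[0,0,-0.02],[0,0,0],[0,0,0]], rotation=[[0,0,0],[0,0,0],[0,0,0],[0,0,0],[0,0,0],[0,0,0],[0,0,0],[0,0,0]])

```text
time_s: 14.0
ee_pos: [0.539, -0.4558, 0.3004]
tool_rot: [0.516, 3.098, -0.001]
force: [-0.3, 0.2, 0.4]
grip_width: 0.0853
gripper_force: 0.0
```

```bash
python3 - <<'E'
from h import *
S=get_image("scene")
cv2.imwrite("pics/s6.png",cv2.resize(S["frame"][120:320,200:450],None,fx=3,fy=3)[:,:,::-1]);s=observe();print(s["ee_pos"],s["force"],s["grip_width"],s["time_s"])
O=np.load("scene.npy",allow_pickle=True).item()
for im in(O,S):
    f=im["frame"].astype(int)[235:285,370:425];m=((f[...,0]>110)&(f[...,1]<70)&(f[...,2]<70));y,x=np.nonzero(m);print(x.mean()+370,y.mean()+235,x.min()+370,x.max()+370,y.min()+235,y.max()+235,m.sum())
E
```

```text
[ 0.53856552 -0.45538545  0.29903557] [-0.01607561  0.16933441 -0.6219389 ] 0.08528959149985808 14.05
398.89256198347107 257.7685950413223 393 404 248 272 121
399.0077519379845 259.0077519379845 393 404 249 273 129
```

View pics/s6.png

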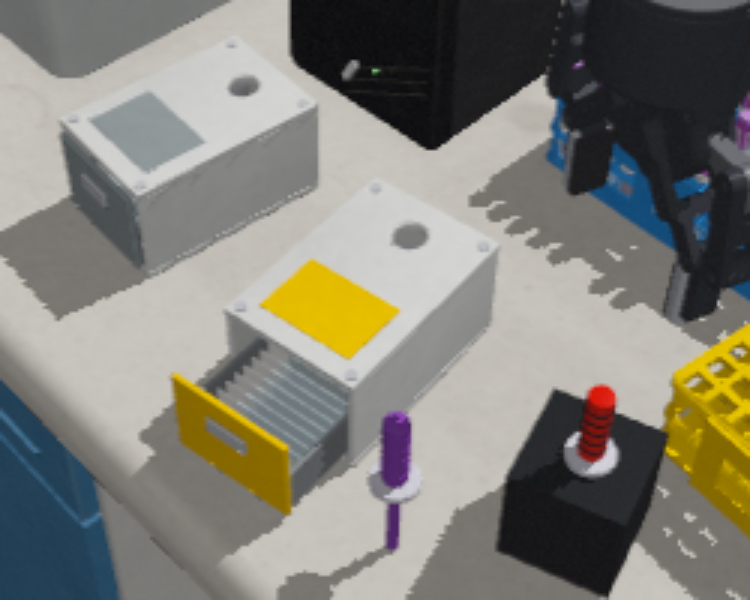

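The picture shows the red pin upright in its stand with the collar seated (crop 590,455; its pixels match the start to about 1 px). The yellow drawer is out, the grey one is shut, the purple pin is untouched and the gripper is clear.

```bash
python3 -c "
from plant import job_done;print(job_done())"
```

```text
the job is handed in; nothing more can be done
None
```

The job is handed in at about 14 s: the yellow drawer is open, the red pin is back upright and seated in its stand, the grey drawer is shut and the purple pin is untouched.

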